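Close the fittings well with its tongued cover board

TASK

Close the fittings well with the loose oak cover board: hold the board tilted with its plain end up, angle its tongue fully into the groove under the lip, then lower it flat and press until the brass spring catch snaps over its end. Work gently: feel for the groove and push with no more than some 15 newtons, leave the other bench things where they are, and let go of the board when it is locked.

Things in the scene. Friction and masses are not known exactly. Their poses are not given: they have to be found in the camera images.
- board_grip (a point): Centre of the grip bar on the loose oak cover board; grasp here. Bar 14 mm (x) x 70 mm (y) x 34 mm high, on the middle of the board: its top is 17 mm above this point, the board's upper face 17 mm below, the underside 29 mm below. x runs from the tongue edge to the plain end, z up.
- board: The cover board, about 0.19 kg (varies), lying flat on the bench, bar up. Origin in the middle of its underside, 29 mm under board_grip, same axes. Plate 12 mm thick, 110 mm wide (y), from x = -68 to 82 mm; on its -x edge a tongue 14 mm long, 90 mm wide, 6 mm thick, flush with the underside, ends at x = -82 mm.
- tongue (a point): Middle of the lower edge of the tongue's tip: 82 mm in -x and 29 mm in -z from board_grip, same axes.
- board_end (a point): Middle of the lower edge of the board's plain end: 82 mm in +x and 29 mm in -z from board_grip, same axes.
- base: The well: dark wood plate 240 x 160 x 10 mm fixed on the bench, with an oak frame and catch. Origin on the bench; x runs from the groove side (nearest the robot) to the catch side, z up. The frame is clamped level on packing, up to 12 mm either way along x and 6 mm up or down from its nominal place: not measured, to be felt. It does not move under load; groove, ledges, cheeks, catch go with it.
- well (a point): Nominal middle of the board's seat at ledge height, 40 mm above base's origin, same axes. The seated board's underside lies on ledges all round (that at the groove reaches x = -82 to -30 mm) between two cheeks (inner faces y = +-59 mm, 8 mm high, x = -45 to 55 mm). With the tongue on the groove's back wall the board's origin is here, give or take the frame's shift.
- groove (a point): Nominal middle of the lower edge of the groove's back wall, x = -82 mm from well, same axes. Groove open to +x, 140 mm wide (y), floor level with the ledges, 10.5 mm high under an upper lip 8 mm thick that reaches 9 mm out in +x from the back wall. The tongue goes fully in at tilts up to about 20 degrees, 8 to 16 is best. A few N of push seat it; the parts are rigid.
- catch_nose (a point): Nominal tip of the spring catch's nose at rest: x = 78 mm, z = 13.5 mm from well, same axes. 30 mm wide (y), underside flat, upper side a 54 degree slope rising to 26 mm above the ledges away to +x. Housing posts to either side (60 mm over both, 26 mm above the ledges) have their inner face 5.5 mm farther in +x.
- catch (a joint): Slide of the polished, low-friction brass spring catch along the well's +x: 0 m at rest, 0.008 m at most. The lowered board end pushes it back some 4 mm (spring 1.6 N at rest, 400 N/m), which takes roughly 3 to 12 N of downward press at the grip bar, and it springs back to 0 over the end of the seated board.
- spindle_tip_mid (a point): Bystander: pewter spindle tip, 22 mm across, 42 mm high, standing; its middle.
- retaining_ring_mid (a point): Bystander: brass retaining ring, 42 mm across, 6 mm high; its middle.
- bead_stop_mid (a point): Bystander: coral-red glass bead stop, 20 mm across, 14 mm high; its middle.
- thumb_knob_mid (a point): Bystander: bone thumb knob, 28 mm across, 30 mm high; its middle.
- bushing_mid (a point): Bystander: flanged brass bushing, 36 mm across, 30 mm high; its middle.
- mallet_grip (a point): Bystander: hammer 240 mm long lying at the side of the bench; the middle of its handle.

How it is judged:
On the way, in this order (a step that is already met when the one before it is completed fails the run):
1. the tilted board's tongue is in the groove (board tilted more than 5 degrees, tongue tip near the back of the groove at ledge height, catch not yet touched) (angle between board's own z axis and vertical above 0.09 rad and value of joint catch below 0.001 m and x of tongue in the frame of base between -0.098 and -0.066 m and height (world z) of tongue between 0.0315 and 0.0515 m and height (world z) of board_end above 0.047 m), for 0.1 s.
2. the board's end, being lowered, pushes the catch back (value of joint catch above 0.002 m and contact force between board and base above 0.5 N and height (world z) of tongue below 0.0525 m), for 0.03 s.
At the end, for the whole second after the job is handed in: The board lies level (within 0.03 rad) in the well, both lower edges 31.5 to 48.5 mm above the bench (ledges are at 34 to 46), tongue in the groove (within 16 mm of its nominal place along x, 12 mm across), the catch back within 1.2 mm of rest over its end, the board at rest and released (angle between board's own z axis and vertical below 0.03 rad and value of joint catch below 0.0012 m and height (world z) of tongue between 0.0315 and 0.0485 m and height (world z) of board_end between 0.0315 and 0.0485 m and x of tongue in the frame of base between -0.098 and -0.066 m and y of tongue in the frame of base between -0.012 and 0.012 m and linear speed of board below 0.01 m/s); the robot touches nothing.
It fails at once if the board is forced: more than 30 N between the board and the well (contact force between board and base above 30 N).
It fails at once if a bystander is moved more than 20 mm (distance of any of spindle_tip_mid, retaining_ring_mid, bead_stop_mid, thumb_knob_mid, bushing_mid, mallet_grip from where it was at the start of the episode above 0.02 m).
It also fails if it takes over 56 s, if anything falls off the work surface, if the arm or the gripper's body presses on something with over 40 N, if the wrist force passes 120 N, or if a joint passes its speed limit or range.

ROBOT

A 7-joint arm with a two-finger parallel gripper is mounted at the origin on the work surface. World frame = base frame: x ahead of the robot, y to its left, z up, the work surface at z = 0. Lengths are in m, angles in rad, forces in N, time in s.
With the tool pointing down it reaches from about 0.4 to 0.875 m from the base axis. Payload 6.5 kg.
Tool frame: the origin (TCP) lies at the very end of the fingers, on their centre line; the grasp point (between the pads) lies 19 mm behind it; z points along the fingers, y is the line along which they close (so a half turn about z gives the same grasp; the last joint's range is limited). The gripper opens to 85 mm and grips with 20 to 120 N. Pads are 22 mm wide; open, the fingers measure 114 mm over their backs; the gripper's body (76 mm by 85 mm) begins 54 mm behind the grasp point. The pads swing forward as they close: fully open they stand 13 mm farther back than shut.
Start: joints at [-1.383, 0.536, -0.004, 1.538, 0.003, 1.067, -0.071], TCP at [0.163, 0.629, 0.203] pointing down, gripper open.
Joint ranges: [-2.7, 2.7], [-0.37, 2.16], [-1.27, 1.26], [0.24, 2.4], [-1.31, 4.45], [0.19, 1.91], [-2.76, 2.76]. Speed limits (rad/s): [2.39, 2.39, 3.14, 3.14, 3.14, 3.14, 3.14].

INTERFACE

Orientations are given as a 3x3 rotation matrix whose columns are the frame's x, y, z axes.
In Python, from cell import robot gives the robot as it stands.
- The arm moves only by the tool apply_moves, never from a script. Its argument "commands" is a list of rows, each an object with "delta_pos": the shift along the tool's x, y, z in cm, a list of three; "turn": the turn, a rotation vector about the tool's x, y, z in rad, a list of three; "claw": the opening, from 0 (shut) to 1 (fully open). A call has exactly 8 rows; each row shifts and turns the commanded pose from where the row before left it, along the tool's axes as they then stand; what a row does not reach is not made up. A row lasts 1/10 s, in which the tool goes at most 50 mm and 8.59 degrees, less where a joint would pass 70% of its speed; a pose out of reach is approached as far as the arm can. A call with a gripper value outside its range is refused whole. The fingers move at their own pace and stop on an object; "newtons" is the grip in N (left out, the last holds). Time passes only in rows, so rows that do not move let the fingers close, or fill a call up. It gives the time, the measured TCP pose, the force, the opening and the grip force at its end, in the units of the state.
- robot.get_state(): the state, without advancing time (a new reading comes with each control period).
- robot.read_camera(name): name is "scene" or "top" or "wrist"; returns the picture (384x512x3 uint8, blue, green, red); there is no depth.
- robot.camera_info(name): a dict with "fx", "fy", "cx", "cy" (pixels), "R" (3x3) and "t" (3): a world point X has camera coordinates R X + t; the wrist camera has in their place "tool_from_camera" (4x4, takes a point from camera to tool coordinates, whose origin is the TCP and whose axes are the flange's). Camera axes: x right, y down, z forward; pixel columns grow to the right and rows downward; lengths in m; the calibration is good to about 2 mm. A picture is of the moment at which its call begins: read the wrist's pose just before it. camera_info takes no time and is no camera call.
- robot.hand_in(): hands the job in; it is judged then, once.
The state is a dict: "t": time; "qpos": joint angles; "qd": joint speeds; "joint_efforts": joint torques, N m; "eef_pos": TCP position; "orientation": TCP orientation; "contact_force": force on the tool from outside, world axes, zero at the start; "torque": the same for the moment, N m; "gripper_width": finger opening in m; "grip_force": force on a finger pad.
Only numpy, scipy, OpenCV 4.12 (cv2) and the standard library are available. Lean on these libraries where they do the work, as an engineer would, in place of code of your own. Each camera call takes 0.05 s, during which the arm holds its last target. There are 200 camera calls.

## Working session

There is one attempt and no reset: what is moved stays moved. The work goes in short steps, Python scripts to look and compute and a tool call to move; the robot and the scene stay as the last step left them, time stands still between calls to the robot, and variables do not carry over. Pictures are saved under pics/ and viewed, at most 10 in all, crops included, and the job is handed in when it is done.

Besides the shell and the picture viewer there is one more tool, called after ">>>" as a command line: name --argument value ..., lists and objects as JSON in quotes. apply_moves: Moves the arm, as the interface text tells. Its arguments: {"type":"object","properties":{"commands":{"type":"array","items":{"type":"object","properties":{"delta_pos":{"type":"array","items":{"type":"number"}},"turn":{"type":"array","items":{"type":"number"}},"claw":{"type":"number"}}}},"newtons":{"type":"number"}},"required":["commands"]}

```bash
mkdir -p pics; ls; python3 - <<'E'
from cell import robot
import cv2,numpy as np
np.set_printoptions(precision=4,suppress=True)
s=robot.get_state();print(s)
for n in("scene","top","wrist"):
    cv2.imwrite(f"pics/{n}0.png",robot.read_camera(n)); print(n,robot.camera_info(n))
E
```

```text
pics
{'t': 0.0, 'qpos': array([-1.3832,  0.5372, -0.0044,  1.5389,  0.0026,  1.0673, -0.0712]), 'qd': array([ 0.0007,  0.0006, -0.    ,  0.0006,  0.0022,  0.    , -0.0015]), 'joint_efforts': array([ -0.0001, -58.3405,   1.0486, -25.9114,   0.0123,   0.0095,
        -0.    ]), 'eef_pos': array([0.1631, 0.6285, 0.2025]), 'orientation': array([[-0.968 ,  0.2511, -0.0003],
       [ 0.2511,  0.968 , -0.0017],
       [-0.0001, -0.0018, -1.    ]]), 'contact_force': array([ 0.5569, -0.3527,  0.1167]), 'torque': array([-0.0371,  0.0472, -0.0028]), 'grip_force': 0.0, 'gripper_width': 0.08537155360246884}
scene {'fx': 401.5500499309562, 'fy': 401.5500499309562, 'cx': 256.85668863279574, 'cy': 192.52446458716904, 'R': array([[ 0.4271,  0.904 ,  0.0194],
       [ 0.5939, -0.2643, -0.7599],
       [-0.6818,  0.3361, -0.6497]]), 't': array([-0.1362, -0.3405,  1.7288])}
top {'fx': 366.8283408819771, 'fy': 366.8283408819771, 'cx': 252.69369611806792, 'cy': 191.26136246336492, 'R': array([[-0.0082, -0.9996, -0.0271],
       [-0.982 ,  0.0131, -0.1883],
       [ 0.1886,  0.0251, -0.9817]]), 't': array([-0.1067,  0.6061,  0.8429])}
wrist {'fx': 318.59890176442264, 'fy': 318.59890176442264, 'cx': 258.967547853933, 'cy': 197.9255250745001, 'tool_from_camera': array([[-0.0004, -0.9553, -0.2955,  0.0745],
       [ 1.    , -0.0007,  0.001 ,  0.0014],
       [-0.0011, -0.2955,  0.9553, -0.1693],
       [ 0.    ,  0.    ,  0.    ,  1.    ]])}
```

View pics/top0.png

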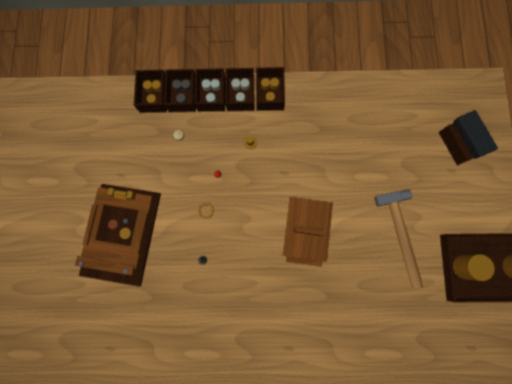

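View pics/scene0.png

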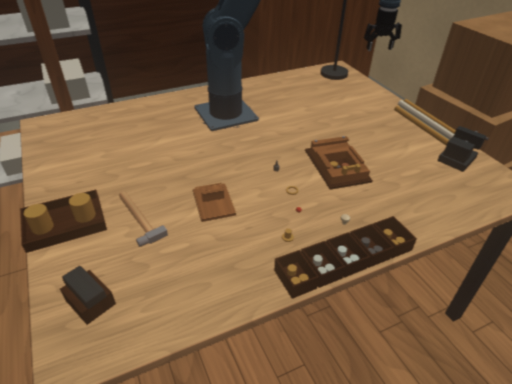

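The top view shows the board at about (308,232) with its bar across it. The well is at about (120,235), catch at the top (+x) near (120,192), and bystanders stand between them. I'll enlarge both from the top view.

```bash
cat > h.py <<'E'
import numpy as np,cv2
from cell import robot
np.set_printoptions(precision=4,suppress=True)
def cast(name,uv,z,pose=None):
    c=robot.camera_info(name); uv=np.atleast_2d(uv).astype(float)
    d=np.c_[(uv[:,0]-c["cx"])/c["fx"],(uv[:,1]-c["cy"])/c["fy"],np.ones(len(uv))]
    if name=="wrist":
        p,R=pose; T=np.array(c["tool_from_camera"]); o=p+R@T[:3,3]; d=d@(R@T[:3,:3]).T
    else:
        R=np.array(c["R"]); o=-R.T@c["t"]; d=d@R
    return o+d*((z-o[2])/d[:,2])[:,None]
E
python3 - <<'E'
import cv2,numpy as np
im=cv2.imread('pics/top0.png')
a=cv2.resize(im[175:295,70:170],None,fx=4,fy=4,interpolation=2);b=cv2.resize(im[175:295,260:360],None,fx=4,fy=4,interpolation=2)
cv2.imwrite('pics/crop.png',cv2.convertScaleAbs(np.hstack([a,b]),alpha=1.6))
E
```

```text
(no output)
```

View pics/crop.png

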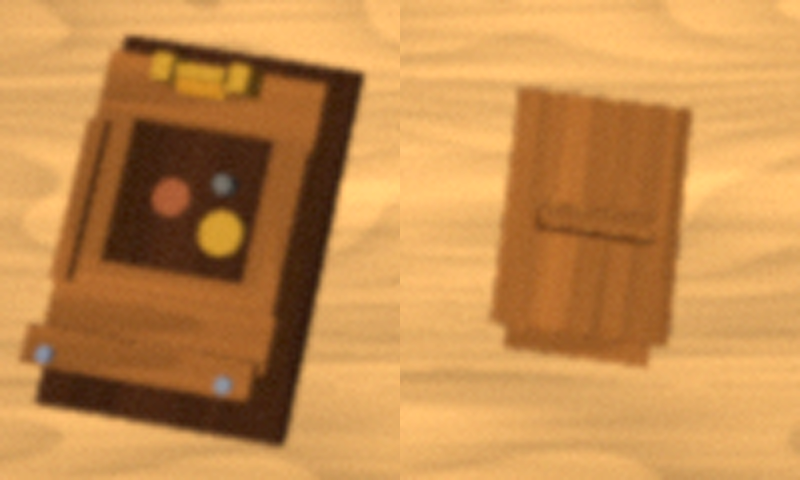

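The tongue is at the bottom (towards the robot). The plate corners in the crop are (125,37), (362,72), (285,443) and (37,403). The board corners are (519,88), (690,108), (667,347) and (492,320).

```bash
python3 - <<'E'
from h import *
P=np.array([[125,37],[362,72],[285,443],[37,403]])/4+[70,175]
B=np.array([[519,88],[690,108],[667,347],[492,320]])/4+[160,175]
for n,q,z in(("plate",P,.01),("board",B,.012)):
    w=cast("top",q,z)[:,:2]; ax=(w[0]-w[3]+w[1]-w[2])/2; ay=(w[0]-w[1]+w[3]-w[2])/2
    print(n,w.mean(0),np.linalg.norm(ax),np.linalg.norm(ay),"yaw",np.arctan2(ax[1],ax[0]),np.arctan2(-ay[0],ay[1]))
print(cast("top",np.array([[536,208],[655,240]])/4+[160,175],.046))
# bystander rough
print(cast("top",[[178,135],[250,142],[217,174],[206,211],[202,260],[120,255]],.015))
E
```

```text
plate [0.5085 0.2253] 0.2365408100309623 0.15941312862660653 yaw -0.16559646675148795 -0.15964530359020404
board [ 0.5163 -0.2504] 0.14906826825620892 0.10892446027266044 yaw -0.1417825429715874 -0.1458619484838806
[[ 0.5173 -0.2125  0.046 ]
 [ 0.4972 -0.2835  0.046 ]]
[[ 0.7678  0.0852  0.015 ]
 [ 0.745  -0.1062  0.015 ]
 [ 0.6597 -0.0199  0.015 ]
 [ 0.5632  0.0072  0.015 ]
 [ 0.4406  0.0152  0.015 ]
 [ 0.4546  0.2218  0.015 ]]
```

```bash
cat >> h.py <<'E'
from scipy.spatial.transform import Rotation as Ro, Slerp
def down(yaw,tilt=0):
    y=np.array([np.cos(yaw),np.sin(yaw),0]);z=np.array([0,0,-1.])
    return np.c_[np.cross(y,z),y,z]@Ro.from_rotvec([-tilt,0,0]).as_matrix()
def plan(p1,R1,n,dp=2):
    s=robot.get_state();p,R=s["eef_pos"],s["orientation"];p1=np.array(p1);p0=p.copy()
    sl=Slerp([0,1],Ro.from_matrix([R,R1]))
    for i in range(1,n+1):
        tp=p0+(p1-p0)*i/n;tR=sl(i/n).as_matrix()
        d=np.round(R.T@(tp-p)*100,dp);w=np.round(Ro.from_matrix(R.T@tR).as_rotvec(),3)
        print("dp",d.tolist(),"turn",w.tolist())
        p=p+R@d/100;R=R@Ro.from_rotvec(w).as_matrix()
E
python3 - <<'E'
from h import *
plan([.50,.22,.25],down(-.15),16)
E
```

```text
dp [-2.68, -1.94, -0.29] turn [-0.0, 0.0, 0.092]
dp [-2.85, -1.69, -0.3] turn [-0.0, 0.0, 0.091]
dp [-2.99, -1.43, -0.29] turn [-0.0, 0.0, 0.092]
dp [-3.1, -1.14, -0.29] turn [-0.0, 0.0, 0.092]
dp [-3.2, -0.86, -0.29] turn [-0.0, 0.0, 0.091]
dp [-3.26, -0.55, -0.3] turn [-0.0, 0.0, 0.092]
dp [-3.3, -0.26, -0.29] turn [-0.0, 0.001, 0.092]
dp [-3.31, 0.05, -0.3] turn [-0.0, -0.0, 0.092]
dp [-3.3, 0.35, -0.29] turn [-0.001, -0.0, 0.091]
dp [-3.24, 0.65, -0.3] turn [0.0, -0.0, 0.092]
dp [-3.18, 0.94, -0.29] turn [0.0, -0.0, 0.092]
dp [-3.07, 1.23, -0.3] turn [0.0, -0.0, 0.091]
dp [-2.94, 1.51, -0.29] turn [0.0, -0.0, 0.092]
dp [-2.8, 1.77, -0.3] turn [0.0, -0.0, 0.092]
dp [-2.62, 2.02, -0.29] turn [0.0, 0.0, 0.091]
dp [-2.43, 2.25, -0.3] turn [-0.0, 0.0, 0.092]
```

>>> apply_moves --commands '[{"delta_pos": [-2.7,-1.9,-0.3],"turn": [0,0,0.092],"claw": 1},{"delta_pos": [-2.8,-1.7,-0.3],"turn": [0,0,0.092],"claw": 1},{"delta_pos": [-3.0,-1.4,-0.3],"turn": [0,0,0.092],"claw": 1},{"delta_pos": [-3.1,-1.1,-0.3],"turn": [0,0,0.092],"claw": 1},{"delta_pos": [-3.2,-0.9,-0.3],"turn": [0,0,0.092],"claw": 1},{"delta_pos": [-3.3,-0.6,-0.3],"turn": [0,0,0.092],"claw": 1},{"delta_pos": [-3.3,-0.3,-0.3],"turn": [0,0,0.092],"claw": 1},{"delta_pos": [-3.3,0,-0.3],"turn": [0,0,0.092],"claw": 1}]'

```text
t: 0.95
eef_pos: [0.3319, 0.4223, 0.2276]
orientation: [[-0.544, 0.839, -0.0], [0.839, 0.544, -0.0], [-0.0, -0.0, -1.0]]
contact_force: [0.3, 0.1, 0.5]
gripper_width: 0.0853
grip_force: 0.0
```

>>> apply_moves --commands '[{"delta_pos": [-3.3,0.4,-0.3],"turn": [0,0,0.092],"claw": 1},{"delta_pos": [-3.2,0.6,-0.3],"turn": [0,0,0.092],"claw": 1},{"delta_pos": [-3.2,0.9,-0.3],"turn": [0,0,0.092],"claw": 1},{"delta_pos": [-3.1,1.2,-0.3],"turn": [0,0,0.092],"claw": 1},{"delta_pos": [-2.9,1.5,-0.3],"turn": [0,0,0.092],"claw": 1},{"delta_pos": [-2.8,1.8,-0.3],"turn": [0,0,0.092],"claw": 1},{"delta_pos": [-2.6,2.0,-0.3],"turn": [0,0,0.092],"claw": 1},{"delta_pos": [-2.4,2.2,-0.3],"turn": [0,0,0.092],"claw": 1}]'

```text
t: 1.75
eef_pos: [0.498, 0.2177, 0.2517]
orientation: [[0.161, 0.987, 0.0], [0.987, -0.161, 0.0], [0.0, 0.0, -1.0]]
contact_force: [-0.2, -0.4, -0.3]
gripper_width: 0.085
grip_force: 0.0
```

```bash
python3 - <<'E'
from h import *
s=robot.get_state();im=robot.read_camera("wrist");np.savez("w1.npz",p=s["eef_pos"],R=s["orientation"])
print(s["t"],s["eef_pos"],s["orientation"],s["qpos"])
cv2.imwrite("pics/w1.png",cv2.convertScaleAbs(cv2.resize(im,(768,576),interpolation=2),alpha=1.4))
E
```

```text
1.75 [0.498  0.2177 0.2517] [[ 0.1606  0.987   0.0001]
 [ 0.987  -0.1606  0.0002]
 [ 0.0002  0.     -1.    ]] [-0.8722  0.3211  0.4739  1.7916 -0.1654  1.0678 -0.5003]
```

View pics/w1.png

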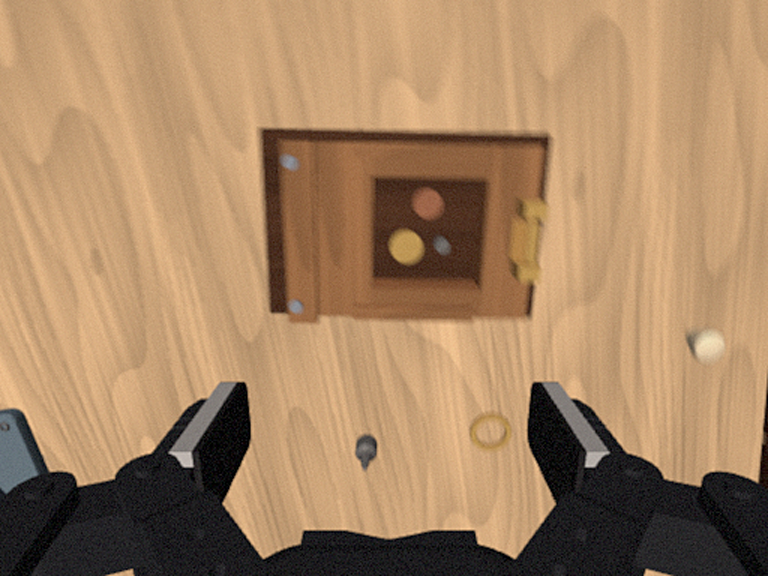

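The wrist view has the whole well. Plate corners are at about (263,128), (549,136), (531,316) and (271,313). The lip's inner edge is at column ≈316–320, the nose front at ≈(512,240), and the screws at (289,161) and (295,307).

```bash
python3 - <<'E'
from h import *
d=np.load("w1.npz");ps=(d["p"],d["R"]);k=1/1.5
P=np.array([[263,128],[549,136],[531,316],[271,313]])*k
w=cast("wrist",P,.01,ps)[:,:2];print(w, w.mean(0))
for a,b in((0,1),(3,2),(3,0),(2,1)): v=w[b]-w[a];print(np.linalg.norm(v),np.arctan2(v[1],v[0]))
o=np.array([.5085,.2253]);yaw=-.163;A=np.array([[np.cos(yaw),np.sin(yaw)],[-np.sin(yaw),np.cos(yaw)]])
for dz in(-.006,0,.006):
  print(dz,"lip",(cast("wrist",np.array([[317,145],[319,315]])*k,.0585+dz,ps)[:,:2]-o)@A.T,"nose",(cast("wrist",np.array([[511,240]])*k,.0535+dz,ps)[:,:2]-o)@A.T,"screws",(cast("wrist",np.array([[289,161],[295,307]])*k,.0585+dz,ps)[:,:2]-o)@A.T)
E
```

```text
[[0.4134 0.3262]
 [0.6421 0.2826]
 [0.6161 0.1294]
 [0.3829 0.1702]] [0.5136 0.2271]
0.23276202852383865 -0.1881849965870874
0.23675083643773318 -0.17356863912277662
0.1589060288482879 1.377414648536345
0.15547523705333963 1.402794297308656
-0.006 lip [[-0.0608  0.0707]
 [-0.0649 -0.0616]] nose [[ 0.0884 -0.0005]] screws [[-0.0821  0.0594]
 [-0.0841 -0.0548]]
0 lip [[-0.06    0.0706]
 [-0.0639 -0.0595]] nose [[0.0869 0.0006]] screws [[-0.0809  0.0595]
 [-0.0828 -0.0528]]
0.006 lip [[-0.0591  0.0706]
 [-0.063  -0.0574]] nose [[0.0854 0.0017]] screws [[-0.0797  0.0596]
 [-0.0816 -0.0508]]
```

```bash
python3 - <<'E'
from h import *
plan([.508,-.249,.18],down(-.144),16)
E
```

```text
dp [-2.83, 0.53, 0.46] turn [0.0, 0.0, -0.002]
dp [-2.83, 0.53, 0.46] turn [0.001, 0.0, -0.002]
dp [-2.84, 0.52, 0.46] turn [-0.0, 0.0, -0.001]
dp [-2.83, 0.51, 0.46] turn [0.0, 0.0, -0.002]
dp [-2.83, 0.52, 0.46] turn [0.0, 0.001, -0.002]
dp [-2.84, 0.5, 0.46] turn [0.001, -0.0, -0.002]
dp [-2.84, 0.5, 0.45] turn [-0.0, -0.0, -0.002]
dp [-2.83, 0.5, 0.46] turn [0.0, -0.0, -0.001]
dp [-2.84, 0.49, 0.46] turn [0.0, 0.0, -0.002]
dp [-2.84, 0.49, 0.45] turn [0.001, 0.0, -0.002]
dp [-2.84, 0.48, 0.46] turn [-0.0, 0.0, -0.002]
dp [-2.84, 0.48, 0.45] turn [0.0, 0.0, -0.002]
dp [-2.85, 0.47, 0.46] turn [0.0, 0.0, -0.001]
dp [-2.84, 0.46, 0.46] turn [0.001, 0.001, -0.002]
dp [-2.84, 0.47, 0.45] turn [-0.0, -0.0, -0.002]
dp [-2.85, 0.45, 0.45] turn [0.0, -0.0, -0.002]
```

>>> apply_moves --commands '[{"delta_pos": [-2.84,0.5,0.45],"turn": [0,0,-0.002],"claw": 1},{"delta_pos": [-2.84,0.5,0.45],"turn": [0,0,-0.002],"claw": 1},{"delta_pos": [-2.84,0.5,0.45],"turn": [0,0,-0.002],"claw": 1},{"delta_pos": [-2.84,0.5,0.45],"turn": [0,0,-0.002],"claw": 1},{"delta_pos": [-2.84,0.5,0.45],"turn": [0,0,-0.002],"claw": 1},{"delta_pos": [-2.84,0.5,0.45],"turn": [0,0,-0.002],"claw": 1},{"delta_pos": [-2.84,0.5,0.45],"turn": [0,0,-0.002],"claw": 1},{"delta_pos": [-2.84,0.5,0.45],"turn": [0,0,-0.002],"claw": 1}]'

```text
t: 2.6
eef_pos: [0.5028, -0.0125, 0.2154]
orientation: [[0.14, 0.99, 0.0], [0.99, -0.14, 0.0], [0.0, 0.0, -1.0]]
contact_force: [-0.0, -0.1, -0.1]
gripper_width: 0.0852
grip_force: 0.0
```

>>> apply_moves --commands '[{"delta_pos": [-2.84,0.5,0.45],"turn": [0,0,-0.002],"claw": 1},{"delta_pos": [-2.84,0.5,0.45],"turn": [0,0,-0.002],"claw": 1},{"delta_pos": [-2.84,0.5,0.45],"turn": [0,0,-0.002],"claw": 1},{"delta_pos": [-2.84,0.5,0.45],"turn": [0,0,-0.002],"claw": 1},{"delta_pos": [-2.84,0.5,0.45],"turn": [0,0,-0.002],"claw": 1},{"delta_pos": [-2.84,0.5,0.45],"turn": [0,0,-0.002],"claw": 1},{"delta_pos": [-2.84,0.5,0.45],"turn": [0,0,-0.002],"claw": 1},{"delta_pos": [-2.84,0.5,0.45],"turn": [0,0,-0.002],"claw": 1}]'

```text
t: 3.4
eef_pos: [0.5124, -0.2429, 0.1793]
orientation: [[0.124, 0.992, 0.0], [0.992, -0.124, 0.0], [0.0, 0.0, -1.0]]
contact_force: [-0.3, -0.2, -0.2]
gripper_width: 0.0852
grip_force: 0.0
```

```bash
python3 - <<'E'
from h import *
s=robot.get_state();im=robot.read_camera("wrist");np.savez("w2.npz",p=s["eef_pos"],R=s["orientation"])
print(s["t"],s["eef_pos"],s["orientation"],s["qpos"])
cv2.imwrite("pics/w2.png",cv2.convertScaleAbs(cv2.resize(im,(768,576),interpolation=2),alpha=1.4))
E
```

```text
3.4 [ 0.5124 -0.2429  0.1793] [[ 0.1243  0.9922  0.    ]
 [ 0.9922 -0.1243  0.0002]
 [ 0.0002  0.     -1.    ]] [-0.0715  0.473   0.58    1.812  -0.3124  0.9489  0.5179]
```

View pics/w2.png

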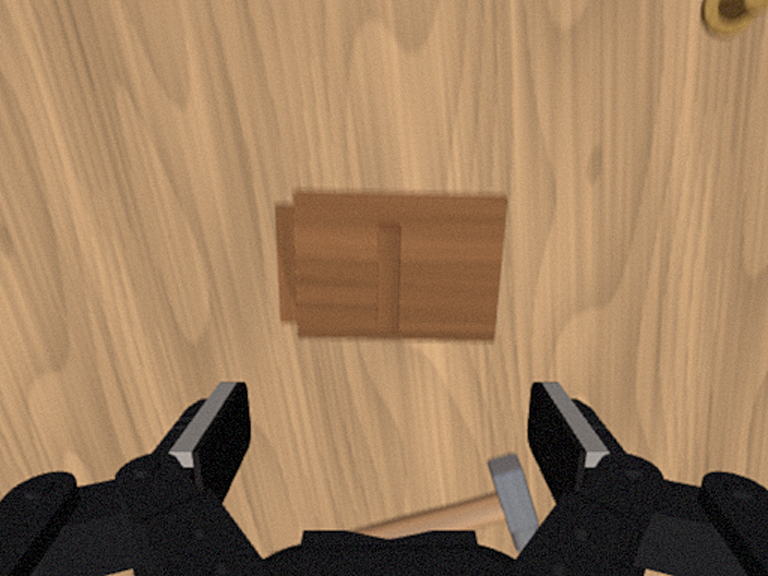

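The board's upper-face corners are at (295,190), (507,197), (495,339) and (298,336). The bar's top runs along column ≈389, from row 223 to row 332.

```bash
python3 - <<'E'
from h import *
d=np.load("w2.npz");ps=(d["p"],d["R"]);k=1/1.5
w=cast("wrist",np.array([[295,190],[507,197],[495,339],[298,336]])*k,.012,ps)[:,:2];print(w.mean(0))
for a,b in((0,1),(3,2),(3,0),(2,1)): v=w[b]-w[a];print(np.linalg.norm(v),np.arctan2(v[1],v[0]))
b=cast("wrist",np.array([[389,223],[389,332]])*k,.046,ps);v=b[0]-b[1];print("bar",b,b.mean(0),np.linalg.norm(v),np.arctan2(-v[0],v[1]))
yaw=-.144;print("grip from plate",w.mean(0)-.007*np.array([np.cos(yaw),np.sin(yaw)]))
E
```

```text
[ 0.5201 -0.2497]
0.14658467369715555 -0.1573411569179364
0.14915759784411475 -0.1410166754312954
0.10818999651527632 1.4090031042019584
0.10577439592361017 1.4330394482996445
bar [[ 0.5178 -0.211   0.046 ]
 [ 0.5087 -0.2843  0.046 ]] [ 0.5133 -0.2476  0.046 ] 0.0738301412291769 -0.12471312387869408
grip from plate [ 0.5132 -0.2487]
```

```bash
python3 - <<'E'
from h import *
plan([.5122,-.2487,.017],down(-.146),8)
E
```

```text
dp [0.01, 0.01, 2.03] turn [0.0, 0.001, 0.002]
dp [0.01, 0.01, 2.02] turn [0.0, 0.0, 0.002]
dp [0.01, 0.01, 2.03] turn [0.0, 0.001, 0.002]
dp [0.0, 0.01, 2.03] turn [0.0, 0.0, 0.002]
dp [0.01, 0.01, 2.03] turn [0.0, 0.001, 0.002]
dp [0.0, 0.01, 2.02] turn [0.0, 0.0, 0.002]
dp [0.01, 0.01, 2.03] turn [0.0, 0.001, 0.002]
dp [-0.0, 0.02, 2.03] turn [0.001, 0.0, 0.002]
```

>>> apply_moves --commands '[{"delta_pos": [0.01,0.01,2.7],"turn": [0,0,0.002],"claw": 1},{"delta_pos": [0.01,0.01,2.7],"turn": [0,0,0.002],"claw": 1},{"delta_pos": [0.01,0.01,2.7],"turn": [0,0,0.002],"claw": 1},{"delta_pos": [0.01,0.01,2.7],"turn": [0,0,0.002],"claw": 1},{"delta_pos": [0.01,0.01,2.4],"turn": [0,0,0.003],"claw": 1},{"delta_pos": [0.01,0.02,2.0],"turn": [0,0,0.003],"claw": 1},{"delta_pos": [0,0.02,1.0],"turn": [0,0,0.002],"claw": 1},{"delta_pos": [0,0,0],"turn": [0,0,0],"claw": 1}]'

```text
t: 4.25
eef_pos: [0.5128, -0.2407, 0.0165]
orientation: [[0.139, 0.99, -0.002], [0.99, -0.139, 0.001], [0.0, -0.002, -1.0]]
contact_force: [0.5, 0.9, -0.1]
gripper_width: 0.0857
grip_force: 0.0
```

>>> apply_moves --commands '[{"delta_pos": [0,0,0],"turn": [0,0,0],"claw": 0.3},{"delta_pos": [0,0,0],"turn": [0,0,0],"claw": 0.2},{"delta_pos": [0,0,0],"turn": [0,0,0],"claw": 0.1},{"delta_pos": [0,0,0],"turn": [0,0,0],"claw": 0},{"delta_pos": [0,0,0],"turn": [0,0,0],"claw": 0},{"delta_pos": [0,0,0],"turn": [0,0,0],"claw": 0},{"delta_pos": [0,0,0],"turn": [0,0,0],"claw": 0},{"delta_pos": [0,0,0],"turn": [0,0,0],"claw": 0}]' --newtons 60

```text
t: 5.05
eef_pos: [0.5148, -0.2411, 0.0182]
orientation: [[0.139, 0.99, 0.002], [0.99, -0.139, -0.0], [-0.0, 0.002, -1.0]]
contact_force: [-0.7, 0.2, 6.7]
gripper_width: 0.0002
grip_force: 3.4
```

```bash
python3 - <<'E'
from h import *
s=robot.get_state();print(s)
im=robot.read_camera("wrist");np.savez("w3.npz",p=s["eef_pos"],R=s["orientation"]);sc=robot.read_camera("scene")
a=cv2.resize(im,(533,400),interpolation=2);b=cv2.resize(sc[150:250,170:260],None,fx=4,fy=4,interpolation=2)[:,:267]
cv2.imwrite("pics/w3.png",cv2.convertScaleAbs(np.hstack([a,b]),alpha=1.4))
E
```

```text
{'t': 5.05, 'qpos': array([ 0.034 ,  0.7089,  0.4398,  1.8882, -0.4777,  0.6476,  0.6291]), 'qd': array([ 0.0003, -0.001 ,  0.0014,  0.0014, -0.0014,  0.0017,  0.0001]), 'joint_efforts': array([  0.2343, -50.3645,   8.4953, -14.5299,   0.0561,  -0.1925,
         0.0002]), 'eef_pos': array([ 0.5148, -0.2411,  0.0182]), 'orientation': array([[ 0.1385,  0.9904,  0.0018],
       [ 0.9904, -0.1385, -0.0005],
       [-0.0002,  0.0019, -1.    ]]), 'contact_force': array([-0.7153,  0.1578,  6.7413]), 'torque': array([0.1519, 0.0995, 0.04  ]), 'grip_force': 3.4044159425047837, 'gripper_width': 0.00022272592434020055}
```

View pics/w3.png

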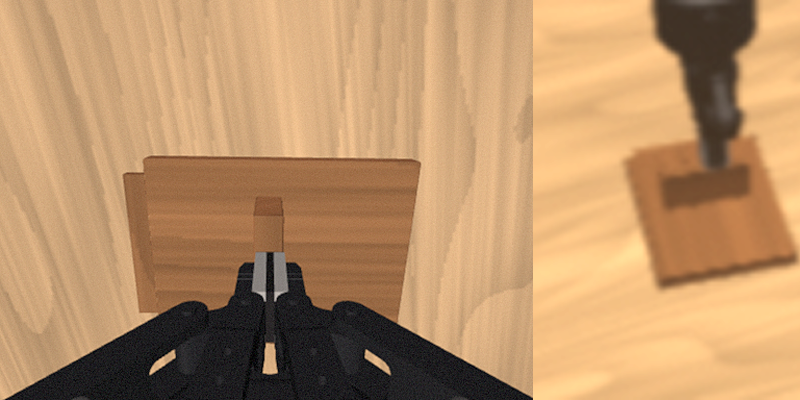

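```bash
python3 - <<'E'
from h import *
d=np.load("w3.npz");p,R=d["p"],d["R"];ps=(p,R);k=512/533
def tool(px,z): return (cast("wrist",np.array(px)*k,z,ps)-p)@R
print("plate TL,TR",tool([[145,157],[420,160]],.012)); print("tongue",tool([[124,173]],.006))
print("bar end top",tool([[255,213],[284,213]],.046),"low",tool([[255,197],[282,197]],.012)," bar/tip",tool([[270,253]],.046),tool([[270,253]],.018))
c=robot.camera_info("wrist");T=np.linalg.inv(c["tool_from_camera"])
for q in([0,0,0],[0,0,-.019],[.011,0,-.02]):
    x=T[:3,:3]@q+T[:3,3];print(q,(x[:2]/x[2]*c["fx"]+[c["cx"],c["cy"]])/k)
E
```

```text
plate TL,TR [[ 0.0499 -0.0647  0.0061]
 [ 0.0482  0.0812  0.0064]]
tongue [[ 0.0401 -0.0797  0.0121]]
bar end top [[ 0.0299 -0.0053 -0.0278]
 [ 0.0299  0.0077 -0.0277]] low [[ 0.0279 -0.0068  0.0062]
 [ 0.0279  0.008   0.0063]]  bar/tip [[ 0.0102  0.0014 -0.0277]] [[-0.003   0.0014  0.0003]]
[0, 0, 0] [267.3962 248.3162]
[0, 0, -0.019] [267.1183 264.1234]
[0.011, 0, -0.02] [267.0431 244.7345]
```

The board hasn't moved: it is centred about 5 mm to −y of the tool, with the bar directly below the fingers. The fingertips (row 252) seem to stand on top of the bar, although the reported TCP height is 18 mm. I'll check where the TCP and bar top project in the scene view.

```bash
python3 - <<'E'
from h import *
c=robot.camera_info("scene");p=np.load("w3.npz")["p"]
for z in(.018,.046,.06):
    x=np.array(c["R"])@[p[0],p[1],z]+c["t"];u=x[:2]/x[2]*c["fx"]+[c["cx"],c["cy"]];print(z,u,"crop",(u-[170,150])*4+[533,0])
E
```

```text
0.018 [214.9838 197.2991] crop [712.935  189.1964]
0.046 [214.5546 190.6234] crop [711.2183 162.4936]
0.06 [214.3353 187.2131] crop [710.3413 148.8525]
```

Both views put the shut fingertips at z ≈ 46 mm, resting on the bar's top. That is about 28 mm above the reported TCP. I'll rise, open part way and check the finger reach directly.

>>> apply_moves --commands '[{"delta_pos": [0,0,-1.0],"turn": [0,0,0],"claw": 0},{"delta_pos": [0,0,-1.5],"turn": [0,0,0],"claw": 0},{"delta_pos": [-0.2,0.0,-1.5],"turn": [0,0,0],"claw": 0.4},{"delta_pos": [-0.2,0.0,0],"turn": [0,0,0],"claw": 0.4},{"delta_pos": [-0.1,0.1,0],"turn": [0,0,0.004],"claw": 0.4},{"delta_pos": [0,0,0],"turn": [0,0,0],"claw": 0.4},{"delta_pos": [0,0,0],"turn": [0,0,0],"claw": 0.4},{"delta_pos": [0,0,0],"turn": [0,0,0],"claw": 0.4}]'

```text
t: 5.95
eef_pos: [0.5138, -0.2457, 0.0569]
orientation: [[0.142, 0.99, -0.001], [0.99, -0.142, 0.0], [0.0, -0.001, -1.0]]
contact_force: [-0.7, -0.3, -0.0]
gripper_width: 0.0346
grip_force: 0.0
```

```bash
python3 - <<'E'
from h import *
s=robot.get_state();im=robot.read_camera("wrist");sc=robot.read_camera("scene")
p=s["eef_pos"];print(s["contact_force"])
c=robot.camera_info("scene")
for z in(p[2],p[2]+.028):
    x=np.array(c["R"])@[p[0],p[1],z]+c["t"];u=x[:2]/x[2]*c["fx"]+[c["cx"],c["cy"]];print(z,"crop",(u-[170,150])*4+[533,0])
c=robot.camera_info("wrist");T=np.linalg.inv(c["tool_from_camera"])
for q in([.011,.017,-.005],[.011,.017,-.032]):
    x=T[:3,:3]@q+T[:3,3];print(q,(x[:2]/x[2]*c["fx"]+[c["cx"],c["cy"]])*533/512)
a=cv2.resize(im,(533,400),interpolation=2);b=cv2.resize(sc[150:250,170:260],None,fx=4,fy=4,interpolation=2)[:,:267]
cv2.imwrite("pics/w4.png",cv2.convertScaleAbs(np.hstack([a,b]),alpha=1.4))
E
```

```text
[-0.6622 -0.3268 -0.0376]
0.05693057448542348 crop [704.6434 152.6341]
0.08493057448542347 crop [702.7688 124.8324]
[0.011, 0.017, -0.005] [299.2403 233.2684]
[0.011, 0.017, -0.032] [304.2569 255.4935]
```

View pics/w4.png

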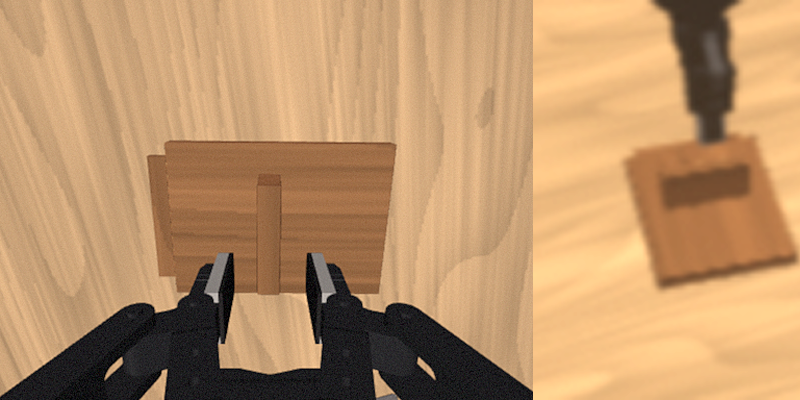

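The fingertips (inner edges at columns 233 and 308, row 254) match a tip 32 mm behind the reported TCP. The real fingers are therefore about 28–30 mm shorter than the frame says. The bar is centred between them, so I'll lower in stages while watching the force.

>>> apply_moves --commands '[{"delta_pos": [-0.1,0,1.0],"turn": [0,0,0],"claw": 0.4},{"delta_pos": [-0.1,0,1.0],"turn": [0,0,0],"claw": 0.4},{"delta_pos": [-0.1,0,1.0],"turn": [0,0,0],"claw": 0.4},{"delta_pos": [0,0,1.0],"turn": [0,0,0],"claw": 0.4},{"delta_pos": [0,0,0.6],"turn": [0,0,0],"claw": 0.4},{"delta_pos": [0,0,0.3],"turn": [0,0,0],"claw": 0.4},{"delta_pos": [0,0,0],"turn": [0,0,0],"claw": 0.4},{"delta_pos": [0,0,0],"turn": [0,0,0],"claw": 0.4}]'

```text
t: 6.85
eef_pos: [0.514, -0.249, 0.0086]
orientation: [[0.143, 0.99, 0.0], [0.99, -0.143, -0.0], [-0.0, 0.001, -1.0]]
contact_force: [0.9, 0.3, -0.8]
gripper_width: 0.0338
grip_force: 0.0
```

>>> apply_moves --commands '[{"delta_pos": [0,0,0.4],"turn": [0,0,0],"claw": 0.4},{"delta_pos": [0,0,0.3],"turn": [0,0,0],"claw": 0.4},{"delta_pos": [0,0,0],"turn": [0,0,0],"claw": 0.4},{"delta_pos": [0,0,0],"turn": [0,0,0],"claw": 0.4},{"delta_pos": [0,0,0],"turn": [0,0,0],"claw": 0.4},{"delta_pos": [0,0,0],"turn": [0,0,0],"claw": 0.4},{"delta_pos": [0,0,0],"turn": [0,0,0],"claw": 0.4},{"delta_pos": [0,0,0],"turn": [0,0,0],"claw": 0.4}]'

```text
t: 7.65
eef_pos: [0.5138, -0.2489, 0.0015]
orientation: [[0.142, 0.99, 0.0], [0.99, -0.142, -0.0], [-0.0, 0.0, -1.0]]
contact_force: [-0.7, -0.1, -0.2]
gripper_width: 0.0343
grip_force: 0.0
```

No contact at 1.5 mm, so the shorter reach is confirmed.

>>> apply_moves --commands '[{"delta_pos": [0,0,0.7],"turn": [0,0,0],"claw": 0.4},{"delta_pos": [0,0,0.5],"turn": [0,0,0],"claw": 0.4},{"delta_pos": [0,0,0],"turn": [0,0,0],"claw": 0.4},{"delta_pos": [0,0,0],"turn": [0,0,0],"claw": 0.2},{"delta_pos": [0,0,0],"turn": [0,0,0],"claw": 0.1},{"delta_pos": [0,0,0],"turn": [0,0,0],"claw": 0},{"delta_pos": [0,0,0],"turn": [0,0,0],"claw": 0},{"delta_pos": [0,0,0],"turn": [0,0,0],"claw": 0}]' --newtons 70

```text
t: 8.45
eef_pos: [0.5137, -0.2489, -0.0106]
orientation: [[0.142, 0.99, 0.0], [0.99, -0.142, -0.0], [-0.0, 0.0, -1.0]]
contact_force: [-1.4, 0.1, -0.4]
gripper_width: 0.0131
grip_force: 68.6
```

```bash
cat >> h.py <<'E'
O=np.array([.5088,.2268]);YAW=-.176
AX=np.array([np.cos(YAW),np.sin(YAW),0]);AY=np.array([-np.sin(YAW),np.cos(YAW),0])
TT=np.array([0,-.082,-.0106]);TE=np.array([0,.082,-.0106])
def tcp_for(x,z,tilt,y=0): # tongue tip at base-frame x,y, world z
    R=down(YAW,tilt);return np.r_[O,0]+AX*x+AY*y+[0,0,z]-R@TT,R
def where():
    s=robot.get_state();r={}
    for n,q in(("tongue",TT),("end",TE)):
        w=s["eef_pos"]+s["orientation"]@q;d=w-np.r_[O,0];r[n]=np.round([d@AX,d@AY,w[2]],4)
    R=s["orientation"];f=s["contact_force"];print(s["t"],r,"tilt",round(np.arcsin(R[2,1]),3),"yaw",round(np.arctan2(R[1,1],R[0,1]),3),"F base",np.round([f@AX,f@AY,f[2]],1),"w",s["gripper_width"])
E
python3 - <<'E'
from h import *
p,R=tcp_for(-.045,.10,.245);print(p)
plan([p[0],p[1],p[2]],R,24)
E
```

```text
[0.5453 0.2203 0.1096]
dp [1.95, -0.15, -0.5] turn [-0.01, -0.0, 0.001]
dp [1.96, -0.14, -0.5] turn [-0.01, -0.0, 0.002]
dp [1.95, -0.15, -0.51] turn [-0.011, -0.0, 0.001]
dp [1.95, -0.14, -0.5] turn [-0.01, -0.001, 0.001]
dp [1.96, -0.13, -0.51] turn [-0.01, 0.0, 0.002]
dp [1.95, -0.14, -0.51] turn [-0.01, 0.0, 0.001]
dp [1.95, -0.13, -0.51] turn [-0.01, -0.0, 0.002]
dp [1.95, -0.13, -0.52] turn [-0.011, -0.0, 0.001]
dp [1.95, -0.13, -0.51] turn [-0.01, -0.0, 0.001]
dp [1.96, -0.13, -0.52] turn [-0.01, -0.001, 0.002]
dp [1.95, -0.12, -0.51] turn [-0.01, 0.0, 0.001]
dp [1.95, -0.12, -0.52] turn [-0.01, 0.0, 0.001]
dp [1.95, -0.12, -0.52] turn [-0.011, -0.0, 0.002]
dp [1.95, -0.11, -0.53] turn [-0.01, -0.0, 0.001]
dp [1.95, -0.11, -0.52] turn [-0.01, -0.0, 0.002]
dp [1.95, -0.12, -0.53] turn [-0.01, -0.001, 0.001]
dp [1.95, -0.1, -0.52] turn [-0.01, 0.0, 0.001]
dp [1.95, -0.11, -0.53] turn [-0.011, 0.0, 0.002]
dp [1.95, -0.1, -0.53] turn [-0.01, -0.0, 0.001]
dp [1.94, -0.1, -0.53] turn [-0.01, -0.0, 0.001]
dp [1.95, -0.09, -0.53] turn [-0.01, -0.0, 0.002]
dp [1.95, -0.1, -0.54] turn [-0.011, -0.001, 0.001]
dp [1.95, -0.09, -0.53] turn [-0.01, 0.0, 0.002]
dp [1.95, -0.08, -0.54] turn [-0.01, 0.0, 0.001]
```

>>> apply_moves --commands '[{"delta_pos": [0,0,-0.5],"turn": [0,0,0],"claw": 0},{"delta_pos": [0,0,-1.5],"turn": [0,0,0],"claw": 0},{"delta_pos": [0,0,-2.0],"turn": [0,0,0],"claw": 0},{"delta_pos": [0,0,-2.0],"turn": [0,0,0],"claw": 0},{"delta_pos": [0,0,-2.0],"turn": [0,0,0],"claw": 0},{"delta_pos": [0,0,-2.0],"turn": [0,0,0],"claw": 0},{"delta_pos": [0,0,-2.0],"turn": [0,0,0],"claw": 0},{"delta_pos": [0,0,0],"turn": [0,0,0],"claw": 0}]'

```text
t: 9.25
eef_pos: [0.5157, -0.2499, 0.1128]
orientation: [[0.143, 0.99, 0.005], [0.99, -0.143, -0.002], [-0.001, 0.006, -1.0]]
contact_force: [0.8, 0.1, -2.5]
gripper_width: 0.0132
grip_force: 68.5
```

```bash
python3 - <<'E'
from h import *
s=robot.get_state();print(s["eef_pos"],s["gripper_width"],s["contact_force"])
p,R=tcp_for(-.045,.10,.245);print(p)
plan(p,R,16)
E
```

```text
[ 0.5157 -0.2499  0.1128] 0.013230601957504367 [ 0.7642  0.0615 -2.4904]
[0.5453 0.2203 0.1096]
dp [2.94, -0.24, 0.02] turn [-0.015, -0.0, 0.002]
dp [2.93, -0.24, 0.01] turn [-0.015, -0.0, 0.002]
dp [2.93, -0.25, 0.01] turn [-0.015, -0.001, 0.002]
dp [2.94, -0.25, -0.0] turn [-0.015, 0.0, 0.002]
dp [2.93, -0.26, -0.01] turn [-0.015, 0.0, 0.002]
dp [2.93, -0.27, -0.0] turn [-0.015, -0.0, 0.002]
dp [2.94, -0.27, -0.01] turn [-0.015, -0.0, 0.002]
dp [2.93, -0.27, -0.02] turn [-0.015, -0.001, 0.002]
dp [2.93, -0.29, -0.02] turn [-0.015, 0.0, 0.002]
dp [2.93, -0.29, -0.02] turn [-0.015, 0.0, 0.002]
dp [2.93, -0.29, -0.03] turn [-0.015, -0.0, 0.002]
dp [2.93, -0.3, -0.04] turn [-0.014, -0.0, 0.003]
dp [2.93, -0.31, -0.04] turn [-0.015, -0.001, 0.002]
dp [2.93, -0.31, -0.04] turn [-0.015, 0.0, 0.002]
dp [2.92, -0.32, -0.06] turn [-0.015, 0.0, 0.002]
dp [2.93, -0.32, -0.05] turn [-0.015, -0.0, 0.002]
```

>>> apply_moves --commands '[{"delta_pos": [1.5,-0.1,0],"turn": [-0.015,0,0.002],"claw": 0},{"delta_pos": [2.9,-0.25,0],"turn": [-0.015,0,0.002],"claw": 0},{"delta_pos": [2.9,-0.25,0],"turn": [-0.015,0,0.002],"claw": 0},{"delta_pos": [2.9,-0.25,0],"turn": [-0.015,0,0.002],"claw": 0},{"delta_pos": [2.9,-0.25,0],"turn": [-0.015,0,0.002],"claw": 0},{"delta_pos": [2.9,-0.25,0],"turn": [-0.015,0,0.002],"claw": 0},{"delta_pos": [2.9,-0.25,0],"turn": [-0.015,0,0.002],"claw": 0},{"delta_pos": [2.9,-0.25,0],"turn": [-0.015,0,0.002],"claw": 0}]'

```text
t: 10.05
eef_pos: [0.5266, -0.0283, 0.1074]
orientation: [[0.158, 0.981, 0.117], [0.987, -0.157, -0.017], [0.001, 0.118, -0.993]]
contact_force: [0.8, 0.0, -2.4]
gripper_width: 0.0129
grip_force: 68.3
```

>>> apply_moves --commands '[{"delta_pos": [2.9,-0.3,0],"turn": [-0.015,0,0.002],"claw": 0},{"delta_pos": [2.9,-0.3,0],"turn": [-0.015,0,0.002],"claw": 0},{"delta_pos": [2.9,-0.3,0],"turn": [-0.015,0,0.002],"claw": 0},{"delta_pos": [2.9,-0.3,0],"turn": [-0.015,0,0.002],"claw": 0},{"delta_pos": [2.9,-0.3,0],"turn": [-0.015,0,0.002],"claw": 0},{"delta_pos": [2.9,-0.3,-0.1],"turn": [-0.015,0,0.002],"claw": 0},{"delta_pos": [2.9,-0.3,-0.1],"turn": [-0.015,0,0.002],"claw": 0},{"delta_pos": [2.9,-0.3,-0.1],"turn": [-0.015,0,0.002],"claw": 0}]'

```text
t: 10.85
eef_pos: [0.5406, 0.2039, 0.1066]
orientation: [[0.173, 0.957, 0.233], [0.985, -0.169, -0.038], [0.003, 0.236, -0.972]]
contact_force: [0.8, 0.3, -3.0]
gripper_width: 0.0126
grip_force: 68.4
```

>>> apply_moves --commands '[{"delta_pos": [0,0,0],"turn": [0,0,0],"claw": 0},{"delta_pos": [0,0,0],"turn": [0,0,0],"claw": 0},{"delta_pos": [0,0,0],"turn": [0,0,0],"claw": 0},{"delta_pos": [0,0,0],"turn": [0,0,0],"claw": 0},{"delta_pos": [0,0,0],"turn": [0,0,0],"claw": 0},{"delta_pos": [0,0,0],"turn": [0,0,0],"claw": 0},{"delta_pos": [0,0,0],"turn": [0,0,0],"claw": 0},{"delta_pos": [0,0,0],"turn": [0,0,0],"claw": 0}]'

```text
t: 11.65
eef_pos: [0.5426, 0.2021, 0.1077]
orientation: [[0.174, 0.956, 0.235], [0.985, -0.17, -0.038], [0.004, 0.238, -0.971]]
contact_force: [-0.3, 0.4, -2.5]
gripper_width: 0.0129
grip_force: 68.4
```

```bash
python3 - <<'E'
from h import *
where();p,R=tcp_for(-.045,.062,.245)
plan(p,R,8)
s=robot.get_state();im=robot.read_camera("wrist");np.savez("w5.npz",p=s["eef_pos"],R=s["orientation"])
cv2.imwrite("pics/w5.png",cv2.convertScaleAbs(cv2.resize(im,(768,576),interpolation=2),alpha=1.4))
E
```

```text
11.65 {'tongue': array([-0.0446, -0.0184,  0.0986]), 'end': array([ 0.1147, -0.0184,  0.1375])} tilt 0.24 yaw -0.176 F base [-0.4  0.3 -2.5] w 0.012919812888598616
dp [0.23, -0.11, 0.44] turn [-0.001, -0.001, 0.0]
dp [0.23, -0.12, 0.44] turn [-0.0, -0.0, 0.0]
dp [0.22, -0.11, 0.43] turn [-0.001, -0.001, 0.0]
dp [0.23, -0.11, 0.44] turn [-0.0, -0.0, 0.0]
dp [0.23, -0.12, 0.44] turn [-0.001, -0.001, 0.0]
dp [0.23, -0.11, 0.44] turn [-0.001, -0.0, 0.0]
dp [0.23, -0.12, 0.43] turn [-0.0, -0.001, 0.0]
dp [0.23, -0.11, 0.44] turn [-0.001, -0.0, 0.0]
```

View pics/w5.png

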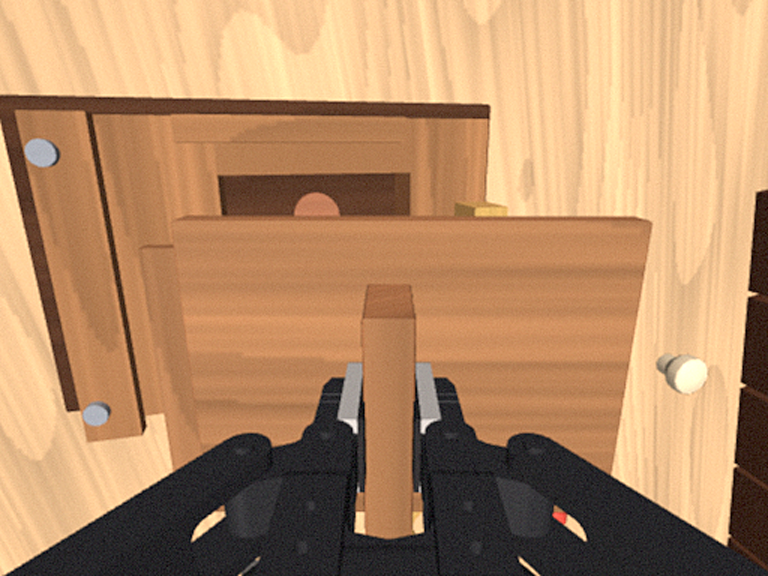

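The grasp is sound. The lip's inner edge runs from (92,113) to (143,430), with screws at (41,152) and (97,413). The tongue's corner is at (141,246) and the plate's at (174,218).

```bash
python3 - <<'E'
from h import *
d=np.load("w5.npz");p,R=d["p"],d["R"];k=1/1.5
def base(px,z):
    w=cast("wrist",np.array(px)*k,z,(p,R))-np.r_[O,0];return np.c_[w@AX,w@AY]
for z in(.0525,.0585,.0645): print(z,"lip",base([[92,113],[143,430]],z).ravel(),"screws",base([[41,152],[97,413]],z).ravel())
c=robot.camera_info("wrist");T=np.linalg.inv(c["tool_from_camera"])
for q,o in(([.055,-.068,-.0226],(174,218)),([.055,.082,-.0226],(650,222)),([.045,-.082,-.0166],(141,246)),([.035,-.007,-.0566],(366,285)),([.035,.007,-.0566],(411,287))):
    x=T[:3,:3]@q+T[:3,3];print(q,(x[:2]/x[2]*c["fx"]+[c["cx"],c["cy"]])*1.5,o)
E
```

```text
0.0525 lip [-0.0665  0.0722 -0.0678 -0.0683] screws [-0.0867  0.0577 -0.0855 -0.0567]
0.0585 lip [-0.0648  0.0718 -0.066  -0.0648] screws [-0.0844  0.0577 -0.0832 -0.0536]
0.0645 lip [-0.063   0.0714 -0.0642 -0.0614] screws [-0.082   0.0577 -0.081  -0.0504]
[0.055, -0.068, -0.0226] [163.6563 224.3523] (174, 218)
[0.055, 0.082, -0.0226] [653.4972 224.0967] (650, 222)
[0.045, -0.082, -0.0166] [133.1853 252.4   ] (141, 246)
[0.035, -0.007, -0.0566] [356.9128 324.4493] (366, 285)
[0.035, 0.007, -0.0566] [412.7648 324.4344] (411, 287)
```

>>> apply_moves --commands '[{"delta_pos": [0.4,-0.1,0.3],"turn": [0,0,0],"claw": 0},{"delta_pos": [0.4,-0.1,0.4],"turn": [0,0,0],"claw": 0},{"delta_pos": [0.4,-0.1,0.4],"turn": [0,0,0],"claw": 0},{"delta_pos": [0.4,-0.1,0.4],"turn": [0,0,0],"claw": 0},{"delta_pos": [0.25,-0.1,0.4],"turn": [0,0,0],"claw": 0},{"delta_pos": [0,-0.1,0.5],"turn": [0,0,0],"claw": 0},{"delta_pos": [0,-0.1,0.5],"turn": [0,0,0],"claw": 0},{"delta_pos": [0,-0.1,0.4],"turn": [0,0,0],"claw": 0}]'

```text
t: 12.5
eef_pos: [0.5457, 0.2202, 0.0733]
orientation: [[0.174, 0.956, 0.234], [0.985, -0.17, -0.038], [0.003, 0.237, -0.971]]
contact_force: [0.0, 0.2, -1.7]
gripper_width: 0.0128
grip_force: 68.4
```

```bash
python3 - <<'E'
from h import *
where()
E
```

```text
12.5 {'tongue': array([-0.0447, -0.    ,  0.0641]), 'end': array([ 0.1147, -0.    ,  0.103 ])} tilt 0.24 yaw -0.176 F base [-0.   0.2 -1.7] w 0.012782783951363758
```

>>> apply_moves --commands '[{"delta_pos": [0.05,-0.07,0.3],"turn": [0,0,0],"claw": 0},{"delta_pos": [0,-0.07,0.3],"turn": [0,0,0],"claw": 0},{"delta_pos": [0,-0.07,0.3],"turn": [0,0,0],"claw": 0},{"delta_pos": [0,-0.05,0.2],"turn": [0,0,0],"claw": 0},{"delta_pos": [0,-0.05,0.2],"turn": [0,0,0],"claw": 0},{"delta_pos": [0,-0.05,0.2],"turn": [0,0,0],"claw": 0},{"delta_pos": [0,-0.02,0.1],"turn": [0,0,0],"claw": 0},{"delta_pos": [0,-0.02,0.1],"turn": [0,0,0],"claw": 0}]'

```text
t: 13.3
eef_pos: [0.5461, 0.2212, 0.0563]
orientation: [[0.174, 0.956, 0.235], [0.985, -0.17, -0.038], [0.004, 0.238, -0.971]]
contact_force: [0.3, -0.7, -2.1]
gripper_width: 0.0127
grip_force: 68.4
```

```bash
python3 - <<'E'
from h import *
where()
E
```

```text
13.3 {'tongue': array([-0.0444,  0.0009,  0.0471]), 'end': array([0.1149, 0.001 , 0.0861])} tilt 0.24 yaw -0.176 F base [ 0.4 -0.7 -2.1] w 0.012746512877056181
```

>>> apply_moves --commands '[{"delta_pos": [0,-0.02,0.1],"turn": [0,0,0],"claw": 0},{"delta_pos": [0,-0.02,0.1],"turn": [0,0,0],"claw": 0},{"delta_pos": [0,-0.02,0.1],"turn": [0,0,0],"claw": 0},{"delta_pos": [0,-0.02,0.1],"turn": [0,0,0],"claw": 0},{"delta_pos": [0,0,0],"turn": [0,0,0],"claw": 0},{"delta_pos": [0,0,0],"turn": [0,0,0],"claw": 0},{"delta_pos": [0,0,0],"turn": [0,0,0],"claw": 0},{"delta_pos": [0,0,0],"turn": [0,0,0],"claw": 0}]'

```text
t: 14.1
eef_pos: [0.5463, 0.2212, 0.0524]
orientation: [[0.174, 0.956, 0.235], [0.985, -0.17, -0.038], [0.004, 0.238, -0.971]]
contact_force: [-0.7, -0.2, -2.4]
gripper_width: 0.0128
grip_force: 68.4
```

>>> apply_moves --commands '[{"delta_pos": [0,-0.02,0.1],"turn": [0,0,0],"claw": 0},{"delta_pos": [0,-0.02,0.1],"turn": [0,0,0],"claw": 0},{"delta_pos": [0,-0.02,0.1],"turn": [0,0,0],"claw": 0},{"delta_pos": [0,0,0],"turn": [0,0,0],"claw": 0},{"delta_pos": [0,0,0],"turn": [0,0,0],"claw": 0},{"delta_pos": [0,0,0],"turn": [0,0,0],"claw": 0},{"delta_pos": [0,0,0],"turn": [0,0,0],"claw": 0},{"delta_pos": [0,0,0],"turn": [0,0,0],"claw": 0}]'

```text
t: 14.9
eef_pos: [0.5468, 0.2212, 0.0498]
orientation: [[0.174, 0.956, 0.235], [0.985, -0.17, -0.037], [0.004, 0.238, -0.971]]
contact_force: [-1.2, -0.8, 5.6]
gripper_width: 0.0132
grip_force: 69.5
```

Contact: the ledge is felt at a tongue height of about 40.5 mm. I'll ease up slightly and slide towards the groove.

>>> apply_moves --commands '[{"delta_pos": [0,0.02,-0.07],"turn": [0,0,0],"claw": 0},{"delta_pos": [0,-0.29,-0.07],"turn": [0,0,0],"claw": 0},{"delta_pos": [0,-0.29,-0.07],"turn": [0,0,0],"claw": 0},{"delta_pos": [0,-0.29,-0.07],"turn": [0,0,0],"claw": 0},{"delta_pos": [0,-0.29,-0.07],"turn": [0,0,0],"claw": 0},{"delta_pos": [0,-0.29,-0.07],"turn": [0,0,0],"claw": 0},{"delta_pos": [0,0,0],"turn": [0,0,0],"claw": 0},{"delta_pos": [0,0,0],"turn": [0,0,0],"claw": 0}]'

```text
t: 15.7
eef_pos: [0.5317, 0.2239, 0.05]
orientation: [[0.174, 0.956, 0.235], [0.985, -0.17, -0.037], [0.004, 0.238, -0.971]]
contact_force: [1.8, 0.2, 3.9]
gripper_width: 0.0128
grip_force: 69.1
```

```bash
python3 - <<'E'
from h import *
where()
E
```

```text
15.7 {'tongue': array([-0.0592,  0.0011,  0.0408]), 'end': array([0.1001, 0.0012, 0.0798])} tilt 0.24 yaw -0.175 F base [1.7 0.5 3.9] w 0.012834042785315063
```

>>> apply_moves --commands '[{"delta_pos": [0,0.01,-0.05],"turn": [0,0,0],"claw": 0},{"delta_pos": [0,-0.19,-0.05],"turn": [0,0,0],"claw": 0},{"delta_pos": [0,-0.19,-0.05],"turn": [0,0,0],"claw": 0},{"delta_pos": [0,-0.19,-0.05],"turn": [0,0,0],"claw": 0},{"delta_pos": [0,-0.19,-0.05],"turn": [0,0,0],"claw": 0},{"delta_pos": [0,-0.1,-0.02],"turn": [0,0,0],"claw": 0},{"delta_pos": [0,0,0],"turn": [0,0,0],"claw": 0},{"delta_pos": [0,0,0],"turn": [0,0,0],"claw": 0}]'

```text
t: 16.5
eef_pos: [0.5223, 0.2252, 0.0502]
orientation: [[0.174, 0.957, 0.234], [0.985, -0.169, -0.038], [0.003, 0.237, -0.972]]
contact_force: [0.1, 0.0, -0.8]
gripper_width: 0.0127
grip_force: 68.7
```

```bash
python3 - <<'E'
from h import *
where()
E
```

```text
16.5 {'tongue': array([-0.0686,  0.0007,  0.0411]), 'end': array([0.0907, 0.0008, 0.0799])} tilt 0.239 yaw -0.175 F base [ 0.1  0.1 -0.8] w 0.012718153558383457
```

>>> apply_moves --commands '[{"delta_pos": [0,-0.1,-0.025],"turn": [0,0,0],"claw": 0},{"delta_pos": [0,-0.1,-0.025],"turn": [0,0,0],"claw": 0},{"delta_pos": [0,-0.1,-0.025],"turn": [0,0,0],"claw": 0},{"delta_pos": [0,-0.05,-0.01],"turn": [0,0,0],"claw": 0},{"delta_pos": [0,0,0],"turn": [0,0,0],"claw": 0},{"delta_pos": [0,0,0],"turn": [0,0,0],"claw": 0},{"delta_pos": [0,0,0],"turn": [0,0,0],"claw": 0},{"delta_pos": [0,0,0],"turn": [0,0,0],"claw": 0}]'

```text
t: 17.3
eef_pos: [0.5193, 0.2258, 0.0504]
orientation: [[0.174, 0.956, 0.234], [0.985, -0.17, -0.038], [0.004, 0.237, -0.971]]
contact_force: [-0.2, 0.4, -2.6]
gripper_width: 0.0131
grip_force: 68.5
```

```bash
python3 - <<'E'
from h import *
where()
E
```

```text
17.3 {'tongue': array([-0.0717,  0.0008,  0.0412]), 'end': array([0.0876, 0.0009, 0.0802])} tilt 0.24 yaw -0.176 F base [-0.2  0.4 -2.6] w 0.013054634524656338
```

>>> apply_moves --commands '[{"delta_pos": [0,-0.1,-0.02],"turn": [0,0,0],"claw": 0},{"delta_pos": [0,-0.1,-0.02],"turn": [0,0,0],"claw": 0},{"delta_pos": [0,-0.1,-0.02],"turn": [0,0,0],"claw": 0},{"delta_pos": [0,0,0],"turn": [0,0,0],"claw": 0},{"delta_pos": [0,0,0],"turn": [0,0,0],"claw": 0},{"delta_pos": [0,0,0],"turn": [0,0,0],"claw": 0},{"delta_pos": [0,0,0],"turn": [0,0,0],"claw": 0},{"delta_pos": [0,0,0],"turn": [0,0,0],"claw": 0}]'

```text
t: 18.1
eef_pos: [0.5164, 0.2264, 0.0504]
orientation: [[0.174, 0.956, 0.235], [0.985, -0.17, -0.038], [0.004, 0.238, -0.971]]
contact_force: [0.2, 1.1, -1.7]
gripper_width: 0.0127
grip_force: 68.6
```

```bash
python3 - <<'E'
from h import *
where()
E
```

```text
18.1 {'tongue': array([-0.0746,  0.0009,  0.0412]), 'end': array([0.0847, 0.001 , 0.0802])} tilt 0.24 yaw -0.176 F base [-0.   1.1 -1.7] w 0.012729794049660337
```

>>> apply_moves --commands '[{"delta_pos": [0,-0.1,-0.02],"turn": [0,0,0],"claw": 0},{"delta_pos": [0,-0.1,-0.02],"turn": [0,0,0],"claw": 0},{"delta_pos": [0,-0.1,-0.02],"turn": [0,0,0],"claw": 0},{"delta_pos": [0,0,0],"turn": [0,0,0],"claw": 0},{"delta_pos": [0,0,0],"turn": [0,0,0],"claw": 0},{"delta_pos": [0,0,0],"turn": [0,0,0],"claw": 0},{"delta_pos": [0,0,0],"turn": [0,0,0],"claw": 0},{"delta_pos": [0,0,0],"turn": [0,0,0],"claw": 0}]'

```text
t: 18.9
eef_pos: [0.5152, 0.2268, 0.051]
orientation: [[0.174, 0.956, 0.238], [0.985, -0.17, -0.037], [0.005, 0.241, -0.971]]
contact_force: [4.6, -1.8, -1.8]
gripper_width: 0.0129
grip_force: 68.4
```

```bash
python3 - <<'E'
from h import *
where()
E
```

```text
18.9 {'tongue': array([-0.0758,  0.0011,  0.0415]), 'end': array([0.0833, 0.0011, 0.081 ])} tilt 0.243 yaw -0.176 F base [ 4.8 -1.  -1.8] w 0.012882470513521996
```

Firm stop at −75.8 mm, about 10 mm past the lip's edge seen in the images, so the tongue is on the back wall. Next I'll lower the board by rotating about the tongue tip.

>>> apply_moves --commands '[{"delta_pos": [0,-0.02,0.16],"turn": [0.02,0,0],"claw": 0},{"delta_pos": [0,-0.02,0.16],"turn": [0.02,0,0],"claw": 0},{"delta_pos": [0,-0.02,0.16],"turn": [0.02,0,0],"claw": 0},{"delta_pos": [0,-0.02,0.16],"turn": [0.02,0,0],"claw": 0},{"delta_pos": [0,-0.02,0.16],"turn": [0.02,0,0],"claw": 0},{"delta_pos": [0,0,0],"turn": [0,0,0],"claw": 0},{"delta_pos": [0,0,0],"turn": [0,0,0],"claw": 0},{"delta_pos": [0,0,0],"turn": [0,0,0],"claw": 0}]'

```text
t: 19.7
eef_pos: [0.5152, 0.2269, 0.0427]
orientation: [[0.174, 0.975, 0.141], [0.985, -0.173, -0.02], [0.005, 0.142, -0.99]]
contact_force: [5.4, -0.4, -2.1]
gripper_width: 0.0125
grip_force: 68.7
```

```bash
python3 - <<'E'
from h import *
where()
E
```

```text
19.7 {'tongue': array([-0.0764,  0.0011,  0.0415]), 'end': array([0.086 , 0.0012, 0.0648])} tilt 0.142 yaw -0.175 F base [ 5.3  0.5 -2.1] w 0.012471785042773992
```

>>> apply_moves --commands '[{"delta_pos": [0,-0.015,0.125],"turn": [0.015,0,0],"claw": 0},{"delta_pos": [0,-0.015,0.125],"turn": [0.015,0,0],"claw": 0},{"delta_pos": [0,-0.015,0.125],"turn": [0.015,0,0],"claw": 0},{"delta_pos": [0,-0.015,0.125],"turn": [0.015,0,0],"claw": 0},{"delta_pos": [0,0,0],"turn": [0,0,0],"claw": 0},{"delta_pos": [0,0,0],"turn": [0,0,0],"claw": 0},{"delta_pos": [0,0,0],"turn": [0,0,0],"claw": 0},{"delta_pos": [0,0,0],"turn": [0,0,0],"claw": 0}]'

```text
t: 20.5
eef_pos: [0.5149, 0.2271, 0.0376]
orientation: [[0.174, 0.981, 0.081], [0.985, -0.174, -0.01], [0.005, 0.082, -0.997]]
contact_force: [6.3, -0.2, 3.2]
gripper_width: 0.0126
grip_force: 69.8
```

```bash
python3 - <<'E'
from h import *
where()
E
```

```text
20.5 {'tongue': array([-0.0766,  0.0013,  0.0415]), 'end': array([0.0868, 0.0014, 0.0549])} tilt 0.082 yaw -0.175 F base [6.2 0.9 3.2] w 0.012631646517462708
```

>>> apply_moves --commands '[{"delta_pos": [0,-0.01,0.1],"turn": [0.012,0,0],"claw": 0},{"delta_pos": [0,-0.01,0.1],"turn": [0.012,0,0],"claw": 0},{"delta_pos": [0,-0.01,0.1],"turn": [0.012,0,0],"claw": 0},{"delta_pos": [0,-0.01,0.1],"turn": [0.012,0,0],"claw": 0},{"delta_pos": [0,0,0],"turn": [0,0,0],"claw": 0},{"delta_pos": [0,0,0],"turn": [0,0,0],"claw": 0},{"delta_pos": [0,0,0],"turn": [0,0,0],"claw": 0},{"delta_pos": [0,0,0],"turn": [0,0,0],"claw": 0}]'

```text
t: 21.3
eef_pos: [0.5144, 0.2273, 0.0333]
orientation: [[0.173, 0.984, 0.034], [0.985, -0.174, -0.001], [0.004, 0.033, -0.999]]
contact_force: [7.1, 0.4, 1.3]
gripper_width: 0.0127
grip_force: 69.5
```

```bash
python3 - <<'E'
from h import *
where()
E
```

```text
21.3 {'tongue': array([-0.0769,  0.0013,  0.0412]), 'end': array([0.087 , 0.0015, 0.0467])} tilt 0.033 yaw -0.175 F base [6.9 1.6 1.3] w 0.012684175471042008
```

>>> apply_moves --commands '[{"delta_pos": [0,-0.01,0.09],"turn": [0.01,0,0],"claw": 0},{"delta_pos": [0,-0.01,0.09],"turn": [0.01,0,0],"claw": 0},{"delta_pos": [0,-0.01,0.1],"turn": [0.01,0,0],"claw": 0},{"delta_pos": [0,0,0.04],"turn": [0.005,0,0],"claw": 0},{"delta_pos": [0,0,0],"turn": [0,0,0],"claw": 0},{"delta_pos": [0,0,0],"turn": [0,0,0],"claw": 0},{"delta_pos": [0,0,0],"turn": [0,0,0],"claw": 0},{"delta_pos": [0,0,0],"turn": [0,0,0],"claw": 0}]'

```text
t: 22.1
eef_pos: [0.5139, 0.2275, 0.0306]
orientation: [[0.173, 0.985, -0.001], [0.985, -0.173, 0.005], [0.005, -0.002, -1.0]]
contact_force: [1.8, -0.2, 7.9]
gripper_width: 0.0125
grip_force: 70.6
```

```bash
python3 - <<'E'
from h import *
where()
im=robot.read_camera("top");cv2.imwrite("pics/t6.png",im)
E
```

```text
22.1 {'tongue': array([-0.0771,  0.0013,  0.0414]), 'end': array([0.0869, 0.0016, 0.041 ])} tilt -0.002 yaw -0.174 F base [1.8 0.1 7.9] w 0.012539264802167282
```

>>> apply_moves --commands '[{"delta_pos": [0,0,0.02],"turn": [0.003,0,0],"claw": 0},{"delta_pos": [0,0,0.01],"turn": [0,0,0],"claw": 0},{"delta_pos": [0,0,0],"turn": [0,0,0],"claw": 0},{"delta_pos": [0,0,0],"turn": [0,0,0],"claw": 0},{"delta_pos": [0,0,0],"turn": [0,0,0],"claw": 0},{"delta_pos": [0,0,0],"turn": [0,0,0],"claw": 0},{"delta_pos": [0,0,0],"turn": [0,0,0],"claw": 0},{"delta_pos": [0,0,0],"turn": [0,0,0],"claw": 0}]'

```text
t: 22.95
eef_pos: [0.5138, 0.2275, 0.0306]
orientation: [[0.173, 0.985, -0.004], [0.985, -0.173, 0.006], [0.005, -0.005, -1.0]]
contact_force: [1.6, 0.1, 11.8]
gripper_width: 0.0129
grip_force: 71.0
```

```bash
python3 - <<'E'
from h import *
where()
im=robot.read_camera("wrist")
cv2.imwrite("pics/w6.png",cv2.convertScaleAbs(cv2.resize(im,(768,576),interpolation=2),alpha=1.4))
E
```

```text
22.95 {'tongue': array([-0.0771,  0.0014,  0.0416]), 'end': array([0.0869, 0.0017, 0.0408])} tilt -0.005 yaw -0.174 F base [ 1.5  0.3 11.8] w 0.012921586165128387
```

View pics/w6.png

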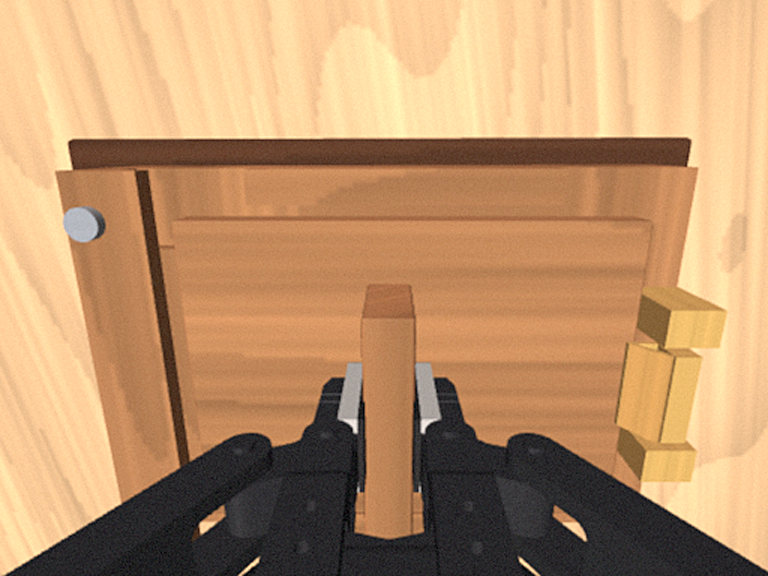

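The board lies flat and flush. The catch nose (616–670, 345–440) stands out ahead of its posts and over the board's end (column ≈640), so it has snapped. Release and retreat.

>>> apply_moves --commands '[{"delta_pos": [0,0,-0.03],"turn": [0,0,0],"claw": 0},{"delta_pos": [0,0,0],"turn": [0,0,0],"claw": 0.2},{"delta_pos": [0,0,0],"turn": [0,0,0],"claw": 0.4},{"delta_pos": [0,0,0],"turn": [0,0,0],"claw": 0.4},{"delta_pos": [0,0,0],"turn": [0,0,0],"claw": 0.4},{"delta_pos": [0,0,-0.5],"turn": [0,0,0],"claw": 0.4},{"delta_pos": [0,0,-1.0],"turn": [0,0,0],"claw": 0.4},{"delta_pos": [0,0,-1.5],"turn": [0,0,0],"claw": 0.4}]'

```text
t: 23.8
eef_pos: [0.5134, 0.2266, 0.0605]
orientation: [[0.174, 0.985, -0.006], [0.985, -0.174, 0.004], [0.003, -0.007, -1.0]]
contact_force: [0.2, -0.4, 1.5]
gripper_width: 0.034
grip_force: 0.0
```

>>> apply_moves --commands '[{"delta_pos": [0,0,-2],"turn": [0,0,0],"claw": 0.4},{"delta_pos": [0,0,-2],"turn": [0,0,0],"claw": 0.4},{"delta_pos": [0,0,-2],"turn": [0,0,0],"claw": 0.4},{"delta_pos": [0,0,-2],"turn": [0,0,0],"claw": 0.4},{"delta_pos": [0,0,-2],"turn": [0,0,0],"claw": 0.4},{"delta_pos": [0,0,-1],"turn": [0,0,0],"claw": 0.4},{"delta_pos": [0,0,0],"turn": [0,0,0],"claw": 0.4},{"delta_pos": [0,0,0],"turn": [0,0,0],"claw": 0.4}]'

```text
t: 24.6
eef_pos: [0.514, 0.2263, 0.1698]
orientation: [[0.174, 0.985, -0.006], [0.985, -0.174, 0.005], [0.004, -0.006, -1.0]]
contact_force: [0.2, -0.7, -0.1]
gripper_width: 0.0346
grip_force: 0.0
```

```bash
python3 - <<'E'
from h import *
s=robot.get_state();im=robot.read_camera("wrist");print(s["t"],s["eef_pos"],s["contact_force"])
cv2.imwrite("pics/w7.png",cv2.convertScaleAbs(cv2.resize(im,(768,576),interpolation=2),alpha=1.4))
E
```

```text
24.6 [0.514  0.2263 0.1698] [ 0.2034 -0.6724 -0.0572]
```

View pics/w7.png

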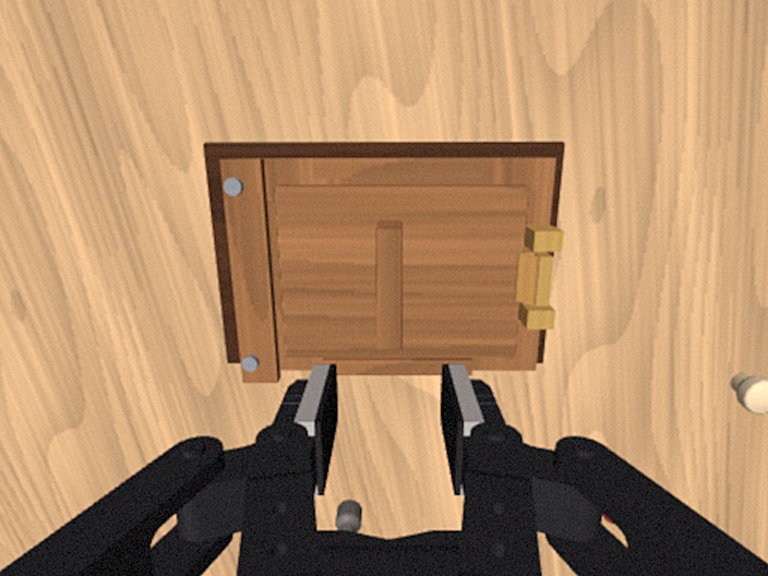

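The board is seated in the well, level and released. The tongue is under the lip at the left, and the nose (517–552, 252–307) is over the end at column ≈525.

```bash
python3 -c "
from cell import robot
print(robot.hand_in())"
```

```text
the job is handed in; nothing more can be done
None
```

The board is seated flat in the well with its tongue in the groove; in the last picture the catch sits over its end, the board is released, and I handed the job in at 24.6 s (the hand-in gave no verdict).

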